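# Change over the trays of a cheese cabinet

## Robot

A 6-joint arm with a two-finger parallel gripper is mounted at the origin on the work surface. World frame = base frame: x ahead of the robot, y to its left, z up, the work surface at z = 0. Lengths are in m, angles in degrees, forces in N, time in s.
With the tool pointing down it reaches from about 0.375 to 0.9 m from the base axis. Payload 3.1 kg.
Tool frame: the origin (TCP) lies at the centre of the arm's flange, where the gripper is bolted on; the fingertips stand 182 mm ahead of it and the grasp point (between the pads) lies bot.grip_point_offset ahead of it (bot.grip_point_offset is the distance from the TCP to the grasp point, in m); x points along the fingers, z is the direction in which the jaws open and shut, and the axes are right-handed (so a half turn about x gives the same grasp; the last joint's range is limited). The gripper opens to 87 mm and grips with 3 to 60 N. Pads are 19 mm wide; open, the fingers measure 117 mm over their backs; the gripper's body (75 mm by 190 mm) begins 51 mm behind the grasp point.
Start: joints at [-79.097, 30.224, 82.088, -0, 67.689, -10.227], TCP at [0.225, -0.583, 0.405] pointing down, gripper open.
Joint ranges: [-176.69, 176.69], [-43.24, 126.21], [12.49, 139.97], [-82, 262], [0, 151.66], [-163.58, 163.58]. Speed limits (degrees/s): [159.86, 159.86, 180, 180, 180, 180].

## Interface

Orientations are given as a 3x3 rotation matrix whose columns are the frame's x, y, z axes.
In Python, from rig import bot gives the robot as it stands.
- The arm moves only by the tool step_arm, never from a script. Its argument "motion" is a list that holds one entry, the list of rows, each a list of 7 numbers: the turn, a rotation vector about the world's x, y, z in degrees, then the shift along the world's x, y, z in mm, then the finger opening in mm, from 0 to 87. A call has 1 to 12 rows; each row is the pose to reach, as a shift and turn from the pose commanded when the call began; what a row does not reach only later rows make up. A row lasts 1/12 s, in which the tool goes at most 41.7 mm and 7.16 degrees, less where a joint would pass 70% of its speed; a pose out of reach is approached as far as the arm can. A call with a gripper value outside its range is refused whole. The fingers move at their own pace and stop on an object; the grip force is fixed at half the most. Time passes only in rows, so rows that repeat a pose let the fingers close. It gives the time, the measured TCP pose, the force and the opening at its end, in the units of the state.
- bot.read_state(): the state, without advancing time (a new reading comes with each control period).
- bot.capture(name): name is "side" or "top" or "wrist"; returns a dict with "frame" (400x640x3 uint8, red, green, blue), "range_z" (400x640 float32, m along the optical axis (not along the pixel's ray), 0 where there is no reading), "fx", "fy", "cx", "cy" (pixels), "cam_to_world" (4x4, takes a point from camera to world coordinates). Camera axes: x right, y down, z forward; pixel columns grow to the right and rows downward; lengths in m; the calibration is good to about 2 mm. A picture is of the moment at which its call begins.
- bot.hand_in(): hands the job in, once; it reports no verdict.
The state is a dict: "time_s": time; "joint_positions": joint angles; "qvel": joint speeds; "tau": joint torques, N m; "position": TCP position; "tcp_rot": TCP orientation; "force": force on the tool from outside, world axes, zero at the start; "moment": the same for the moment, N m; "opening": opening from 0.0 (shut) to 1.0 (fully open).
Only numpy, scipy, OpenCV 4.12 (cv2) and the standard library are available. Lean on these libraries where they do the work, as an engineer would, in place of code of your own. Each camera call takes 0.05 s, during which the arm holds its last target.

## Task

First push the empty orange tray fully home into the cheese cabinet; only then hook a fingertip behind the upright front lip of the blue tray and draw it all the way out to its stop, with the yellow cheese riding on it. Use the fingertips only: pinch neither tray by its lip, do not touch or lift the yellow cheese, and leave everything else on the table where it is.

Things in the scene. Friction and masses are not known exactly. Their poses are not given: they have to be found in the camera images.
- blue_tray (a joint): Slide of the blue tray, which carries the yellow cheese. 0 = fully home, 0.14 m = fully out at its stop; grows as it is drawn out. Starts nearly home. It runs level with about 1.5 N of friction plus 4 N per m/s, has no spring, and stays where it is left.
- orange_tray (a joint): Slide of the empty orange tray; same values and feel. Starts partly out. Which tray is in the left bay and which in the right varies.
- blue_lip_back: Inner half of the blue tray's upright front lip: plate 4 mm thick (whole lip 8 mm), 120 mm wide, top 54 mm above the table. Origin mid top edge on the inner face (the face to hook, looking into the cabinet). x points into the cabinet (push in), -x is draw out, y along the lip, z up. Moves with the tray; at home it stands 65 mm before the cabinet's front edge. Tray floor top 18 mm, side walls 27 mm above the table.
- blue_lip_front: The blue tray's front lip, outer half: the other 4 mm, same width and height. Origin at the middle of its top edge, on the outer face (looking out of the cabinet, 8 mm in front of the inner face); this is the face to push the tray home. Axes as for the inner half.
- orange_lip_back: Inner half of the orange tray's upright front lip: plate 4 mm thick (whole lip 8 mm), 120 mm wide, top 54 mm above the table. Origin mid top edge on the inner face (the face to hook, looking into the cabinet). x points into the cabinet (push in), -x is draw out, y along the lip, z up. Moves with the tray; at home it stands 65 mm before the cabinet's front edge. Tray floor top 18 mm, side walls 27 mm above the table.
- orange_lip_front: The orange tray's front lip, outer half: the other 4 mm, same width and height. Origin at the middle of its top edge, on the outer face (looking out of the cabinet, 8 mm in front of the inner face); this is the face to push the tray home. Axes as for the inner half.
- blue_rest (a point): Point on the blue tray's floor, 120 mm behind the lip's inner face, where the cheese stands (top of the floor, 18 mm above the table). Axes as for the lip.
- cheese: Yellow cheese round, 90 mm across, 32 mm tall, about 0.2 kg, standing loose on the blue tray; origin at the centre of its underside. It stands within 6 mm of point blue_rest, so at least 65 mm of bare tray floor lies between the lip and the cheese.
- cabinet_front (a point): Middle of the front edge of the cabinet's clear lid, at its top, 82 mm above the table. The cabinet is a low fixed two-bay wooden cabinet with a clear lid, open in front and behind, 300 mm wide, 210 mm deep; the bays' centres lie 75 mm to either side of this point. x points into the cabinet, y to its left seen from the robot, z up.
- mug: Bystander: blue mug with a handle, 80 mm wide, 90 mm tall; origin at the centre of its underside. To be left alone.
- jar: Bystander: amber jar with a steel cap, 66 mm wide, 100 mm tall; origin at the centre of its underside. To be left alone.
- shaker: Bystander: steel salt shaker, 44 mm wide, 80 mm tall; origin at the centre of its underside. To be left alone.
- wrapped_cheese: Bystander: small red-wrapped cheese, 90 mm wide, 32 mm tall; origin at the centre of its underside. To be left alone.
- spoon: Bystander: wooden spoon lying on the table near the robot; origin in the tool's axis. To be left alone.

How it is judged (in metres and radians):
On the way, in this order (a step that is already met when the one before it is completed fails the run):
1. the orange tray is pushed fully home while the blue tray is still in (value of joint orange_tray below 0.008 m and value of joint blue_tray below 0.03 m), for 0.1 s.
2. the blue tray is being drawn by fingers on the inner face of its lip (contact force between the fingers and blue_lip_back above 0.3 N and value of joint blue_tray between 0.035 and 0.12 m).
3. the blue tray is fully out (value of joint blue_tray above 0.132 m), for 0.1 s.
At the end, for the whole second after the job is handed in: The orange tray is home (within 8 mm), the blue tray is out (within 8 mm of its 140 mm stop) and at rest, and the cheese stands upright on it, within 25 mm of site blue_rest each way (value of joint orange_tray below 0.008 m and value of joint blue_tray above 0.132 m and velocity of joint blue_tray between -0.01 and 0.01 m/s and linear speed of cheese below 0.02 m/s and x of cheese in the frame of blue_rest between -0.025 and 0.025 m and y of cheese in the frame of blue_rest between -0.025 and 0.025 m and z of cheese in the frame of blue_rest below 0.008 m and angle between cheese's own z axis and vertical below 0.15 rad); the robot touches nothing.
It fails at once if the yellow cheese is touched by the robot (contact force between any of the fingers, the arm and cheese above 0.5 N).
It fails at once if the yellow cheese is lifted or tipped off the tray (z of cheese in the frame of blue_rest above 0.015 m or angle between cheese's own z axis and vertical above 0.3 rad).
It fails at once if a tray's lip is pinched (fingers press on both its faces at once) ((contact force between the fingers and blue_lip_front above 1 N and contact force between the fingers and blue_lip_back above 1 N) or (contact force between the fingers and orange_lip_front above 1 N and contact force between the fingers and orange_lip_back above 1 N)).
It fails at once if the blue tray is drawn out while the orange tray is still out (value of joint blue_tray above 0.05 m and value of joint orange_tray above 0.03 m).
It fails at once if a bystander is moved more than 25 mm (distance of any of mug, jar, shaker, wrapped_cheese, spoon from where it was at the start of the episode above 0.025 m).
It also fails if it takes over 56 s, if anything falls off the work surface, if the arm or the gripper's body presses on something with over 40 N, if the wrist force passes 120 N, or if a joint passes its speed limit or range.

## Working session

There is one attempt and no reset: what is moved stays moved. The work goes in short steps, Python scripts to look and compute and a tool call to move; the robot and the scene stay as the last step left them, time stands still between calls to the robot, and variables do not carry over. Pictures are saved under pics/ and viewed, and the job is handed in when it is done.

Besides the shell and the picture viewer there is one more tool, called after "Call:" as a command line: name --argument value ..., lists and objects as JSON in quotes. step_arm: Moves the arm, as the interface text tells. Its arguments: {"type":"object","properties":{"motion":{"type":"array"}},"required":["motion"]}

```bash
ls; mkdir -p pics; python3 - <<'E'
from rig import bot
import cv2,numpy as np
s=bot.read_state();print(s['time_s'],s['position'],s['tcp_rot'],s['opening'],bot.grip_point_offset)
for n in('top','side'):
    c=bot.capture(n);cv2.imwrite(f'pics/{n}0.png',c['frame'][:,:,::-1]);np.savez(f'pics/{n}0.npz',**c)
    print(n,c['fx'],c['cx'],c['cy'],np.round(c['cam_to_world'],3))
E
```

```text
pics
0.0 [ 0.22527673 -0.58262207  0.40380032] [[-3.96660670e-04  9.32774607e-01  3.60459950e-01]
 [ 2.08503799e-03  3.60459966e-01 -9.32772355e-01]
 [-9.99997748e-01  3.81578583e-04 -2.08785079e-03]] 1.0005371279298736 0.1635
top 372.91712375105374 324.2379110268214 199.89241114989986 [[-0.025 -0.996  0.083  0.457]
 [-1.     0.026  0.01   0.044]
 [-0.013 -0.083 -0.996  0.903]
 [ 0.     0.     0.     1.   ]]
side 382.82371333363056 320.64926348818534 193.27445226647356 [[-0.677 -0.535  0.506  0.162]
 [-0.736  0.485 -0.471  0.421]
 [ 0.007 -0.691 -0.722  0.648]
 [ 0.     0.     0.     1.   ]]
```

View pics/top0.png

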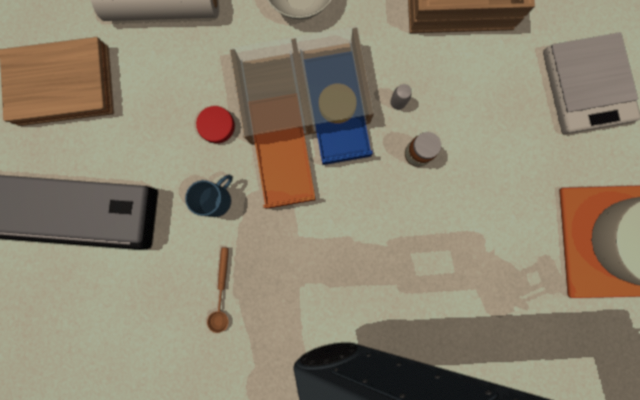

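View pics/side0.png

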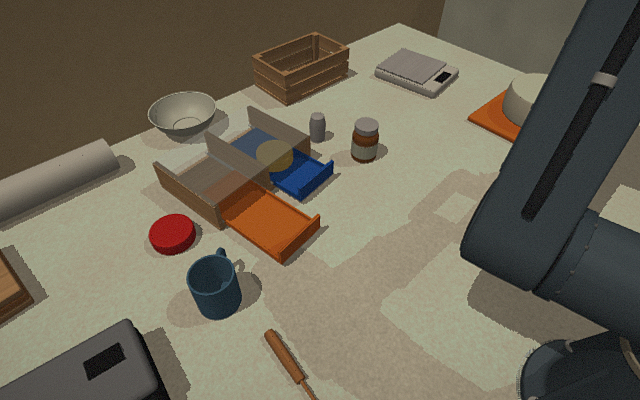

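Top view: the orange tray is in the left bay, with its lip at about (263–315, 205). The blue tray is in the right bay, lip at about (320–372, 160), with the cheese under the lid at (338,102). The mug is at (208,198), spoon (220,290), jar (425,149), shaker (401,97) and red cheese (215,124). Next I'll measure the lips.

```bash
cat > h.py <<'E'
import numpy as np,cv2
def load(p): return dict(np.load(p))
def pts(c):
    z=c['range_z'];v,u=np.indices(z.shape)
    P=np.stack([(u-c['cx'])/c['fx']*z,(v-c['cy'])/c['fy']*z,z,np.ones_like(z)],-1)
    W=P@c['cam_to_world'].T
    W=W[...,:3]; W[z<=0]=np.nan
    return W
def ray(c,u,v,h):
    d=c['cam_to_world'][:3,:3]@np.array([(u-c['cx'])/c['fx'],(v-c['cy'])/c['fy'],1]);o=c['cam_to_world'][:3,3]
    return o+d*(h-o[2])/d[2]
def masks(c):
    h=cv2.cvtColor(np.ascontiguousarray(c['frame']),cv2.COLOR_RGB2HSV).astype(int);H,S,V=h[...,0],h[...,1],h[...,2]
    return {'orange':(H>4)&(H<16)&(S>150)&(V>100),'blue':(H>108)&(H<125)&(S>150)&(V>40)}
E
python3 - <<'E'
from h import *
for n in('top','side'):
    c=load(f'pics/{n}0.npz');W=pts(c);M=masks(c)
    for k,m in M.items():
        if n=='top':
            m[:, :200]=0;m[:,450:]=0; m[230:]=0
        else: m[:,:210]=0;m[:,345:]=0;m[300:]=0
        # keep lip-top points by height
        q=m&(W[...,2]>.046)&(W[...,2]<.062)&(W[...,0]<.66)
        P=W[q];print(n,k,m.sum(),len(P))
        if len(P)>5:
            xy=P[:,:2].astype(np.float32);r=cv2.minAreaRect(xy);print(r,np.round(cv2.boxPoints(r),3).tolist(),'zmed',np.median(P[:,2]))
        Z=W[m][:,2];print(np.histogram(Z[~np.isnan(Z)],bins=np.arange(0,.1,.01)))
# cabinet front: height of lid, walls in top view
c=load('pics/top0.npz');W=pts(c)
for name,(u,v) in dict(mug=(208,198),jar=(427,143),shak=(402,92),red=(215,124),handle=(230,182),lidfrontL=(247,139),lidR=(370,122),spoon=(224,250)).items(): print(name,np.round(W[v,u],3))
E
```

```text
top orange 3626 194
((0.5274403095245361, 0.13328777253627777), (0.008092034608125687, 0.11631539463996887), 8.623126983642578) [[0.5149999856948853, 0.1899999976158142], [0.5320000052452087, 0.07500000298023224], [0.5400000214576721, 0.07599999755620956], [0.5230000019073486, 0.19099999964237213]] zmed 0.05399883252738619
(array([   0, 2780,  611,   17,   20,  183,    0,    0,    0]), array([0.  , 0.01, 0.02, 0.03, 0.04, 0.05, 0.06, 0.07, 0.08, 0.09]))
top blue 1834 186
((0.6287640929222107, -0.0017965883016586304), (0.00876814778894186, 0.11300509423017502), 8.633394241333008) [[0.6159999966621399, 0.05299999937415123], [0.6330000162124634, -0.057999998331069946], [0.6420000195503235, -0.05700000002980232], [0.625, 0.054999999701976776]] zmed 0.053661945249899534
(array([   0, 1334,  249,   34,   43,  168,    0,    0,    0]), array([0.  , 0.01, 0.02, 0.03, 0.04, 0.05, 0.06, 0.07, 0.08, 0.09]))
side orange 3559 193
((0.5295906066894531, 0.13608935475349426), (0.008109424263238907, 0.11996033787727356), 8.660873413085938) [[0.5170000195503235, 0.19499999284744263], [0.535000026226043
[... 237 characters left out ...]
 0.05, 0.06, 0.07, 0.08, 0.09]))
side blue 720 88
((0.6308873891830444, -0.0005598291754722595), (0.009376372210681438, 0.12088505178689957), 8.301393508911133) [[0.6179999709129333, 0.05900000035762787], [0.6349999904632568, -0.061000000685453415], [0.6439999938011169, -0.05999999865889549], [0.6269999742507935, 0.05999999865889549]] zmed 0.052181806101290584
(array([  0, 435, 124,  42,  50,  66,   0,   0,   0]), array([0.  , 0.01, 0.02, 0.03, 0.04, 0.05, 0.06, 0.07, 0.08, 0.09]))
mug [0.544 0.335 0.004]
jar [ 0.643 -0.175  0.099]
shak [ 0.768 -0.13   0.076]
red [0.719 0.31  0.033]
handle [0.579 0.276 0.027]
lidfrontL [0.675 0.229 0.05 ]
lidR [ 0.719 -0.063  0.012]
spoon [0.418 0.293 0.019]
```

```bash
python3 - <<'E'
from h import *
c=load('pics/top0.npz');f=c['frame'][15:220,180:450,::-1]
cv2.imwrite('pics/crop0.png',cv2.resize(f,None,fx=2.9,fy=2.9,interpolation=cv2.INTER_CUBIC))
E
```

```text
(no output)
```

View pics/crop0.png

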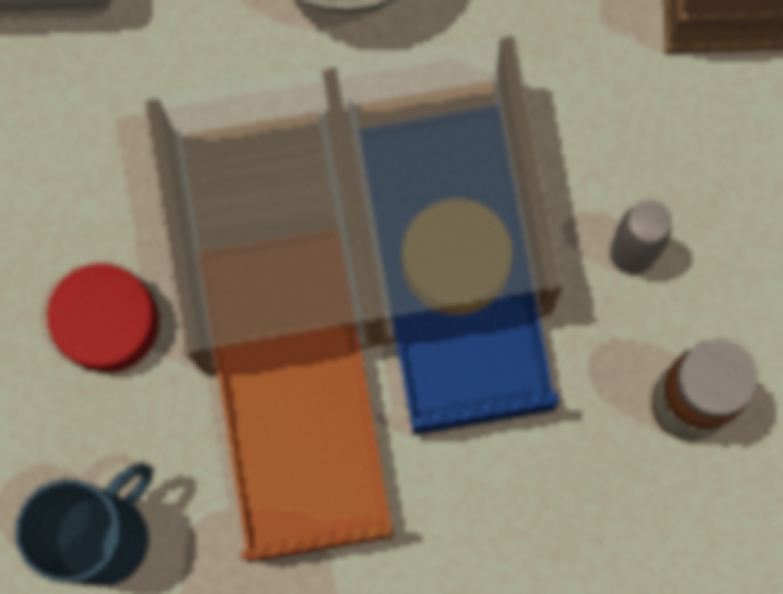

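Call:
step_arm --motion '[[[0, 0, -6, 40, 30, 0, 40], [0, 0, -12.5, 68, 70, 0, 0], [0, 0, -12.5, 96, 100, 0, 0], [0, 0, -12.5, 124, 130, 0, 0], [0, 0, -12.5, 152, 160, 0, 0], [0, 0, -12.5, 180, 190, 0, 0], [0, 0, -12.5, 208, 220, 0, 0], [0, 0, -12.5, 230, 255, 0, 0], [0, 0, -12.5, 240, 295, 0, 0], [0, 0, -12.5, 250, 335, 0, 0], [0, 0, -12.5, 254, 376, 0, 0], [0, 0, -12.5, 254, 416, 0, 0]]]'

```text
time_s: 1.1
position: [0.4798, -0.1727, 0.4044]
tcp_rot: [[0.001, 0.989, 0.15], [0.0, 0.15, -0.989], [-1.0, 0.001, 0.0]]
force: [0.2, -0.2, 0.5]
opening: 0.173
```

```bash
python3 - <<'E'
from h import *
from rig import bot
c=load('pics/top0.npz')
L=ray(c,246.2,135.7,.082);R=ray(c,372,115,.082);print(L,R,np.linalg.norm(L-R),(L+R)/2)
ax=np.array([.9888,.1498]);
print('front-blue lip centre along x',((L+R)/2)[:2]@ax-np.array([.630,-.001])@ax)
s=bot.read_state();print(s['time_s'],s['position'],s['tcp_rot'],s['force'],s['opening'])
E
```

```text
[0.67482601 0.22419052 0.082     ] [ 0.71416289 -0.05966244  0.082     ] 0.28656568631445367 [0.69449445 0.08226404 0.082     ]
front-blue lip centre along x 0.07624506405806597
1.1 [ 0.4797952  -0.17271564  0.40443126] [[ 5.02563091e-04  9.88637021e-01  1.50321616e-01]
 [ 5.84378851e-05  1.50321606e-01 -9.88637149e-01]
 [-9.99999872e-01  5.05637019e-04  1.77722343e-05]] [ 0.15830462 -0.15222428  0.54736886] 0.17280021308410085
```

Call:
step_arm --motion '[[[0, 0, 0, 0, 40, 0, 0], [0, 0, 0, 0, 80, 0, 0], [0, 0, 0, 0, 120, 0, 0], [0, 0, 0, 0, 160, 0, 0], [0, 0, 0, 0, 200, 0, 0], [0, 0, 0, 0, 240, 0, 0], [0, 0, 0, -1, 275, 0, 0], [0, 0, 0, -2, 300, -20, 0], [0, 0, 0, -2, 300, -60, 0], [0, 0, 0, -2, 300, -100, 0], [0, 0, 0, -2, 300, -100, 0], [0, 0, 0, -2, 300, -100, 0]]]'

```text
time_s: 2.1
position: [0.4764, 0.1255, 0.3028]
tcp_rot: [[-0.007, 0.989, 0.15], [-0.0, 0.15, -0.989], [-1.0, -0.007, -0.001]]
force: [0.4, 0.7, 0.2]
opening: 0.003
```

```bash
python3 - <<'E'
from h import *
from rig import bot
c=bot.capture('side');cv2.imwrite('pics/side1.png',c['frame'][:,:,::-1])
s=bot.read_state();print(s['time_s'],s['position'],s['force'],s['opening'])
E
```

```text
2.15 [0.47739084 0.12528303 0.30492282] [ 0.65372534 -0.50307478 -0.01608242] 0.007405217567334541
```

View pics/side1.png

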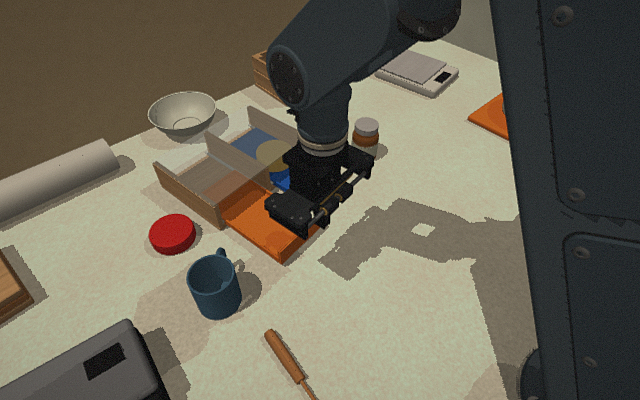

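Side view: the closed fingers hover before the orange lip, at about (320,215). The gripper's long axis runs along the lip and is clear of the mug at (215,285). I'll descend and approach.

Call:
step_arm --motion '[[[0, 0, 0, 0, 0, -30, 0], [0, 0, 0, 0, 0, -60, 0], [0, 0, 0, 0, 0, -85, 0], [0, 0, 0, 0, 0, -94, 0], [0, 0, 0, 0, 0, -94, 0], [0, 0, 0, 10, 1.5, -94, 0], [0, 0, 0, 20, 3, -94, 0], [0, 0, 0, 25, 4, -94, 0], [0, 0, 0, 28, 4.5, -94, 0], [0, 0, 0, 28, 4.5, -94, 0]]]'

```text
time_s: 2.98
position: [0.5063, 0.1299, 0.2126]
tcp_rot: [[0.004, 0.989, 0.15], [0.0, 0.15, -0.989], [-1.0, 0.004, 0.0]]
force: [0.5, -0.7, -0.4]
opening: 0.007
```

```bash
python3 - <<'E'
from h import *
from rig import bot
c=bot.capture('side');cv2.imwrite('pics/side2.png',cv2.resize(c['frame'][130:330,180:430,::-1],None,fx=3,fy=3))
s=bot.read_state();print(s['time_s'],s['position'],s['force'],s['opening'])
E
```

```text
3.0333 [0.50549157 0.12985614 0.2120586 ] [-0.94225042 -0.33167416  0.11523438] 0.003976251163390558
```

View pics/side2.png

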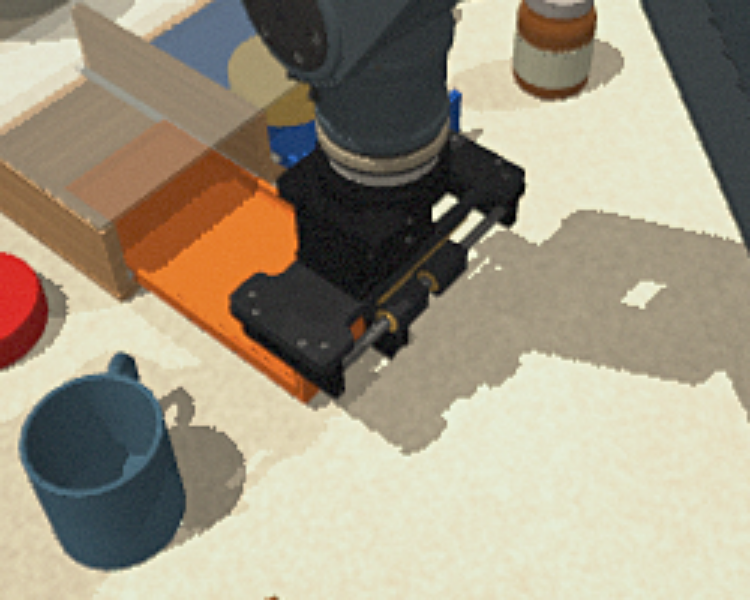

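The fingers stand just before the orange lip. Now I push along (0.989, 0.15).

Call:
step_arm --motion '[[[0, 0, 0, 4, 0.6, 0, 0], [0, 0, 0, 9, 1.4, 0, 0], [0, 0, 0, 14, 2.1, 0, 0], [0, 0, 0, 20, 3, 0, 0], [0, 0, 0, 26, 3.9, 0, 0], [0, 0, 0, 32, 4.8, 0, 0], [0, 0, 0, 38, 5.8, 0, 0], [0, 0, 0, 44, 6.7, 0, 0], [0, 0, 0, 50, 7.6, 0, 0], [0, 0, 0, 56, 8.5, 0, 0], [0, 0, 0, 62, 9.4, 0, 0], [0, 0, 0, 68, 10.3, 0, 0]]]'

```text
time_s: 4.03
position: [0.5736, 0.1403, 0.2106]
tcp_rot: [[-0.0, 0.989, 0.15], [0.0, 0.15, -0.989], [-1.0, -0.0, -0.0]]
force: [-1.8, 0.8, -0.5]
opening: 0.003
```

```bash
cat > look.py <<'E'
import sys
from h import *
from rig import bot
tag=sys.argv[1]
for n in('top','side'):
    c=bot.capture(n);np.savez(f'pics/{n}{tag}.npz',**c)
    cv2.imwrite(f'pics/{n}{tag}.png',c['frame'][:,:,::-1])
    W=pts(c);M=masks(c)
    for k,m in M.items():
        if n=='top': m[:, :200]=0;m[:,450:]=0; m[230:]=0
        else: m[:,:210]=0;m[:,345:]=0;m[300:]=0
        q=m&(W[...,2]>.048)&(W[...,2]<.06)&(W[...,0]<.66)
        q&= (W[...,1]>.065) if k=='orange' else (W[...,1]<.1)
        P=W[q][:,:2]
        ax=np.array([.9888,.1498]);ay=np.array([-.1498,.9888])
        if len(P): print(n,k,len(P),'s med %.4f 10-90 %.4f %.4f'%(np.median(P@ax),*np.percentile(P@ax,[10,90])),'y',np.round([np.min(P@ay),np.max(P@ay)],3))
s=bot.read_state();print(s['time_s'],s['position'],'s',s['position'][:2]@ax,s['force'])
E
python3 look.py 3
```

```text
top orange 16 s med 0.6014 10-90 0.5978 0.6047 y [-0.004  0.004]
top blue 174 s med 0.6212 10-90 0.6178 0.6247 y [-0.152 -0.045]
side orange 18 s med 0.6076 10-90 0.6054 0.6094 y [0.062 0.079]
side blue 24 s med 0.6237 10-90 0.6201 0.6265 y [-0.153 -0.116]
4.1333 [0.57471632 0.14026499 0.21087213] s 0.5892911970087977 [-0.08077016 -0.36113975 -0.25043304]
```

Call:
step_arm --motion '[[[0, 0, 0, 5, 0.7, 0, 0], [0, 0, 0, 10, 1.5, 0, 0], [0, 0, 0, 14, 2.1, 0, 0], [0, 0, 0, 17, 2.5, 0, 0], [0, 0, 0, 19, 2.8, 0, 0], [0, 0, 0, 20, 3, 0, 0]]]'

```text
time_s: 4.63
position: [0.5934, 0.1432, 0.2107]
tcp_rot: [[0.0, 0.989, 0.15], [-0.0, 0.15, -0.989], [-1.0, 0.0, 0.0]]
force: [-0.8, -0.2, 0.5]
opening: 0.007
```

Call:
step_arm --motion '[[[0, 0, 0, 1, 0.2, 0, 0], [0, 0, 0, 2, 0.3, 0, 0], [0, 0, 0, 3, 0.4, 0, 0], [0, 0, 0, 4, 0.6, 0, 0]]]'

```text
time_s: 4.97
position: [0.5971, 0.1437, 0.2107]
tcp_rot: [[-0.0, 0.989, 0.15], [-0.0, 0.15, -0.989], [-1.0, -0.0, 0.0]]
force: [-1.3, -1.9, -0.1]
opening: 0.001
```

Call:
step_arm --motion '[[[0, 0, 0, 1, 0.2, 0, 0], [0, 0, 0, 2, 0.3, 0, 0], [0, 0, 0, 3, 0.4, 0, 0]]]'

```text
time_s: 5.22
position: [0.6002, 0.1442, 0.2107]
tcp_rot: [[-0.0, 0.989, 0.15], [-0.0, 0.15, -0.989], [-1.0, -0.0, 0.0]]
force: [-1.5, -0.2, -0.5]
opening: 0.002
```

Call:
step_arm --motion '[[[0, 0, 0, 1, 0.2, 0, 0], [0, 0, 0, 2, 0.3, 0, 0], [0, 0, 0, 3, 0.4, 0, 0]]]'

```text
time_s: 5.47
position: [0.6032, 0.1446, 0.2107]
tcp_rot: [[-0.0, 0.989, 0.15], [0.0, 0.15, -0.989], [-1.0, -0.0, -0.0]]
force: [-1.2, -0.6, -0.7]
opening: 0.007
```

Call:
step_arm --motion '[[[0, 0, 0, 1, 0.2, 0, 0], [0, 0, 0, 2, 0.3, 0, 0]]]'

```text
time_s: 5.63
position: [0.6049, 0.1449, 0.2107]
tcp_rot: [[-0.002, 0.989, 0.15], [-0.0, 0.15, -0.989], [-1.0, -0.002, -0.0]]
force: [-3.9, -1.4, 2.3]
opening: 0.008
```

Call:
step_arm --motion '[[[0, 0, 0, 1, 0.2, 0, 0], [0, 0, 0, 2, 0.3, 0, 0]]]'

```text
time_s: 5.8
position: [0.6056, 0.145, 0.2107]
tcp_rot: [[-0.006, 0.989, 0.151], [-0.001, 0.151, -0.989], [-1.0, -0.006, -0.0]]
force: [-7.8, -3.3, 6.0]
opening: 0.003
```

```bash
python3 look.py 4
```

```text
top orange 25 s med 0.6320 10-90 0.6289 0.6357 y [-0.004  0.01 ]
top blue 164 s med 0.6214 10-90 0.6179 0.6248 y [-0.152 -0.045]
side orange 4 s med 0.6386 10-90 0.6372 0.6392 y [0.062 0.081]
side blue 57 s med 0.6221 10-90 0.6201 0.6261 y [-0.152 -0.035]
5.9 [0.60557554 0.14501427 0.21069992] s 0.6205162368906111 [-6.23310709 -2.74779634  4.17019034]
```

The reaction rose at the stop. The orange lip is at s≈0.634, which is 61 mm before my cabinet-edge estimate (expected 65). I'll back off, lift and check.

Call:
step_arm --motion '[[[0, 0, 0, -12, -2, 0, 0], [0, 0, 0, -25, -4, 0, 0], [0, 0, 0, -25, -4, 30, 0], [0, 0, 0, -25, -4, 65, 0], [0, 0, 0, -25, -4, 100, 0], [0, 0, 0, -60, -40, 100, 0], [0, 0, 0, -95, -60, 100, 0], [0, 0, 0, -95, -60, 100, 0]]]'

```text
time_s: 6.57
position: [0.5071, 0.0837, 0.3111]
tcp_rot: [[-0.006, 0.989, 0.149], [-0.0, 0.149, -0.989], [-1.0, -0.006, -0.001]]
force: [-0.9, -0.0, -1.1]
opening: 0.0
```

```bash
python3 look.py 5
```

```text
top orange 85 s med 0.6329 10-90 0.6294 0.6360 y [-0.005  0.058]
top blue 181 s med 0.6211 10-90 0.6179 0.6246 y [-0.152 -0.039]
side orange 183 s med 0.6349 10-90 0.6317 0.6384 y [-0.003  0.115]
6.6667 [0.51093579 0.08450901 0.31133117] s 0.517872763828438 [ 1.2817943  -0.27994636  0.98886251]
```

View pics/side5.png

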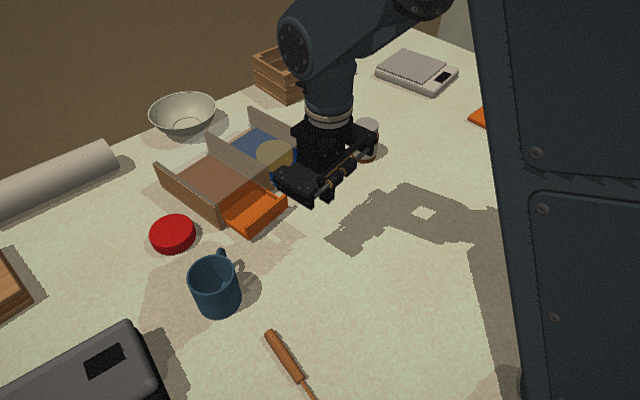

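View pics/top5.png

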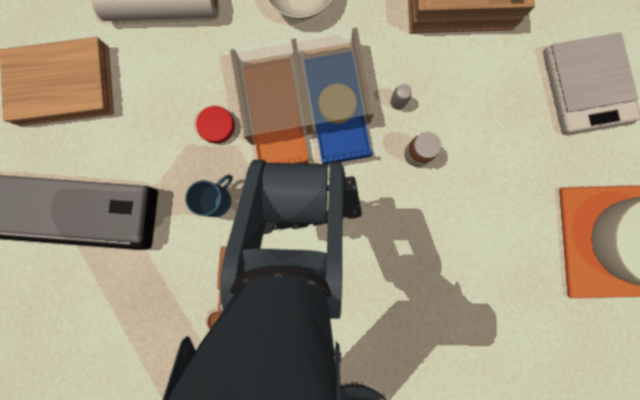

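Side view: the orange tray is in, lip at about (265,215). Top view: its back edge has reached the rear of the bay, and the blue lip is unmoved at (345,160). Next I move over the gap behind the blue lip.

Call:
step_arm --motion '[[[0, 0, 0, 30, -16, 0, 0], [0, 0, 0, 60, -33, 0, 0], [0, 0, 0, 90, -50, 0, 0], [0, 0, 0, 120, -66, 0, 0], [0, 0, 0, 146, -81, 0, 0], [0, 0, 0, 146, -81, 0, 0], [0, 0, 0, 146, -81, -25, 0], [0, 0, 0, 146, -81, -40, 0], [0, 0, 0, 146, -81, -40, 0], [0, 0, 0, 146, -81, -40, 0]]]'

```text
time_s: 7.5
position: [0.6588, 0.0048, 0.2699]
tcp_rot: [[-0.0, 0.989, 0.151], [0.0, 0.151, -0.989], [-1.0, -0.0, -0.0]]
force: [0.6, -0.1, 0.5]
opening: 0.006
```

```bash
python3 look.py 6; python3 - <<'E'
from h import *
from rig import bot
c=bot.capture('wrist');cv2.imwrite('pics/wrist6.png',c['frame'][:,:,::-1])
c=load('pics/side6.npz');cv2.imwrite('pics/side6c.png',cv2.resize(c['frame'][80:280,140:390,::-1],None,fx=3,fy=3))
E
```

```text
top orange 120 s med 0.6323 10-90 0.6291 0.6358 y [0.028 0.11 ]
side orange 237 s med 0.6338 10-90 0.6314 0.6379 y [-0.004  0.115]
side blue 70 s med 0.6228 10-90 0.6204 0.6261 y [-0.154 -0.036]
7.6 [0.65913246 0.00460925 0.27168478] s 0.6524406466893543 [ 0.28452896 -0.08482025 -0.65352925]
```

View pics/side6c.png

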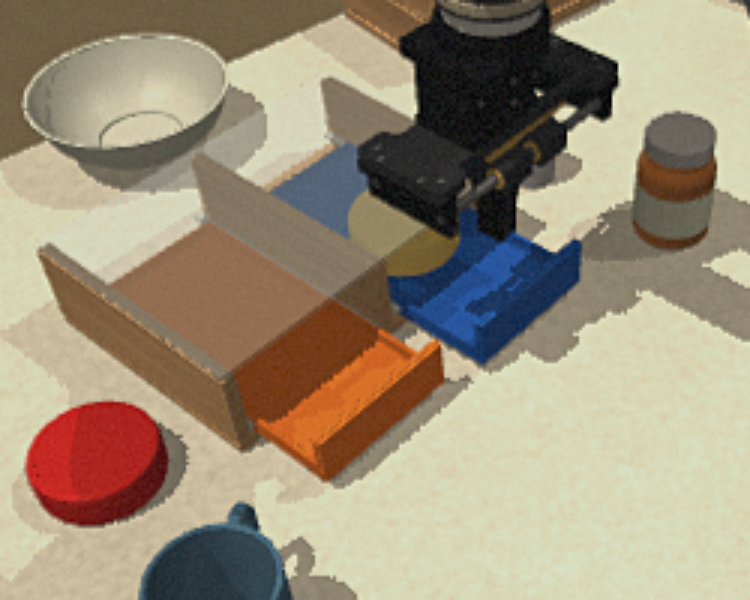

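View pics/wrist6.png

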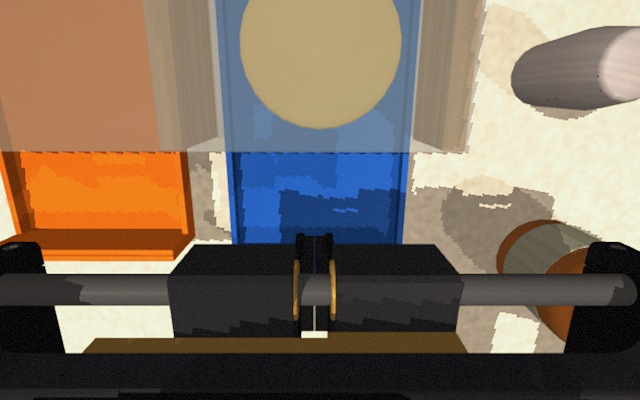

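Side crop: the closed fingers are above the blue tray floor between the lip and the lid at about (495,225). The wrist view shows the cheese (320,40) well inside under the lid. Now I descend behind the lip.

Call:
step_arm --motion '[[[0, 0, 0, -1, -0.5, -20, 0], [0, 0, 0, -1, -0.5, -40, 0], [0, 0, 0, -1, -0.5, -52, 0], [0, 0, 0, -1, -0.5, -60, 0], [0, 0, 0, -1, -0.5, -60, 0], [0, 0, 0, -1, -0.5, -60, 0]]]'

```text
time_s: 8.15
position: [0.6574, 0.0037, 0.211]
tcp_rot: [[0.0, 0.989, 0.15], [-0.0, 0.15, -0.989], [-1.0, 0.0, 0.0]]
force: [0.8, -0.1, -0.6]
opening: 0.006
```

```bash
python3 look.py 7; python3 - <<'E'
from h import *
c=load('pics/side7.npz');cv2.imwrite('pics/side7c.png',cv2.resize(c['frame'][80:280,140:390,::-1],None,fx=3,fy=3))
E
```

```text
top orange 127 s med 0.6324 10-90 0.6292 0.6357 y [0.013 0.111]
side orange 240 s med 0.6336 10-90 0.6311 0.6382 y [-0.004  0.115]
side blue 82 s med 0.6221 10-90 0.6200 0.6264 y [-0.154 -0.034]
8.25 [0.65774782 0.00366446 0.2118321 ] s 0.6509299766407937 [-0.72553759 -0.2003072   0.1870424 ]
```

View pics/side7c.png

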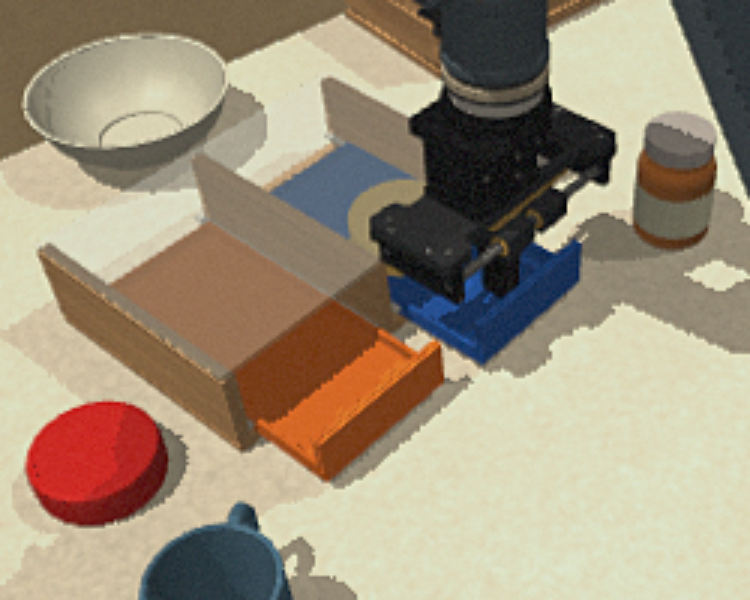

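Side crop: the fingers are inside the tray behind the blue lip at about (500,275), with no contact. I'll draw out gently.

Call:
step_arm --motion '[[[0, 0, 0, -4, -0.6, 0, 0], [0, 0, 0, -8, -1.2, 0, 0], [0, 0, 0, -11, -1.7, 0, 0], [0, 0, 0, -13, -2, 0, 0], [0, 0, 0, -15, -2.3, 0, 0], [0, 0, 0, -18, -2.7, 0, 0], [0, 0, 0, -21, -3.2, 0, 0], [0, 0, 0, -25, -3.8, 0, 0], [0, 0, 0, -29, -4.4, 0, 0], [0, 0, 0, -33, -5, 0, 0], [0, 0, 0, -37, -5.6, 0, 0], [0, 0, 0, -41, -6.2, 0, 0]]]'

```text
time_s: 9.25
position: [0.6158, -0.0027, 0.2108]
tcp_rot: [[0.0, 0.989, 0.15], [-0.0, 0.15, -0.989], [-1.0, 0.0, 0.0]]
force: [2.1, 0.5, 1.1]
opening: 0.008
```

```bash
python3 look.py 8
```

```text
top orange 179 s med 0.6321 10-90 0.6290 0.6357 y [0.003 0.111]
side orange 223 s med 0.6340 10-90 0.6313 0.6379 y [-0.005  0.116]
side blue 82 s med 0.5914 10-90 0.5890 0.5953 y [-0.153 -0.034]
9.35 [ 0.61499246 -0.00261184  0.21046177] s 0.6077132939412089 [ 0.52677578 -0.5455142   0.70386475]
```

Call:
step_arm --motion '[[[0, 0, 0, -3, -0.5, 0, 0], [0, 0, 0, -7, -1.1, 0, 0], [0, 0, 0, -11, -1.7, 0, 0], [0, 0, 0, -16, -2.4, 0, 0], [0, 0, 0, -21, -3.2, 0, 0], [0, 0, 0, -26, -3.9, 0, 0], [0, 0, 0, -31, -4.7, 0, 0], [0, 0, 0, -36, -5.4, 0, 0], [0, 0, 0, -41, -6.2, 0, 0], [0, 0, 0, -46, -7, 0, 0], [0, 0, 0, -50, -7.6, 0, 0], [0, 0, 0, -53, -8, 0, 0]]]'

```text
time_s: 10.35
position: [0.5625, -0.0106, 0.2108]
tcp_rot: [[-0.0, 0.989, 0.15], [-0.0, 0.15, -0.989], [-1.0, -0.0, -0.0]]
force: [2.0, -0.2, -1.6]
opening: 0.008
```

```bash
python3 look.py 9; python3 - <<'E'
from h import *
c=load('pics/side9.npz');cv2.imwrite('pics/side9c.png',cv2.resize(c['frame'][80:280,140:390,::-1],None,fx=3,fy=3))
E
```

```text
top orange 196 s med 0.6323 10-90 0.6290 0.6358 y [-0.005  0.111]
side orange 221 s med 0.6339 10-90 0.6315 0.6380 y [-0.004  0.115]
side blue 34 s med 0.5375 10-90 0.5358 0.5425 y [-0.085 -0.034]
10.45 [ 0.56230325 -0.01055801  0.21074923] s 0.5544238677699349 [-0.08927784  0.48693432 -0.70250739]
```

View pics/side9c.png

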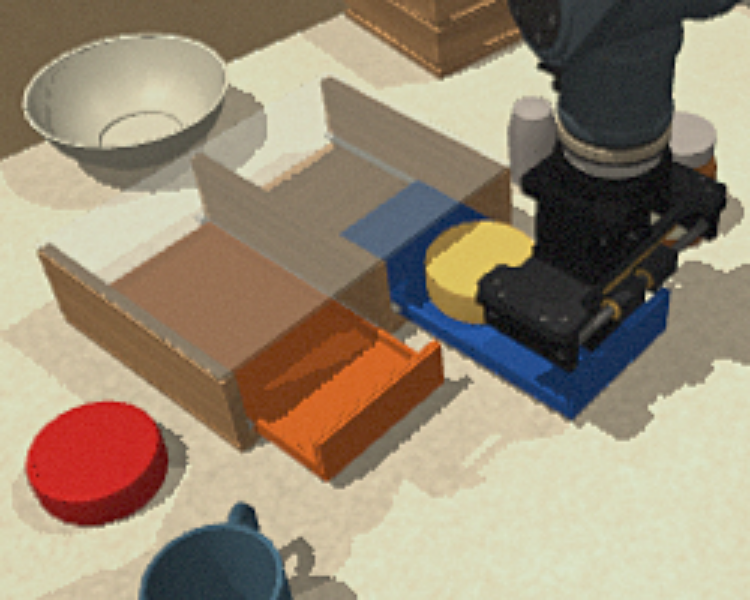

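Side crop: the blue tray is about 97 mm out, with the cheese riding at (480,270), and the orange tray is home. I keep drawing.

Call:
step_arm --motion '[[[0, 0, 0, -3, -0.5, 0, 0], [0, 0, 0, -7, -1.1, 0, 0], [0, 0, 0, -11, -1.7, 0, 0], [0, 0, 0, -15, -2.3, 0, 0], [0, 0, 0, -19, -2.9, 0, 0], [0, 0, 0, -23, -3.5, 0, 0], [0, 0, 0, -27, -4.1, 0, 0], [0, 0, 0, -30, -4.5, 0, 0], [0, 0, 0, -33, -5, 0, 0], [0, 0, 0, -35, -5.3, 0, 0], [0, 0, 0, -37, -5.6, 0, 0]]]'

```text
time_s: 11.37
position: [0.526, -0.0162, 0.2108]
tcp_rot: [[0.0, 0.989, 0.15], [-0.0, 0.15, -0.989], [-1.0, 0.0, 0.0]]
force: [1.5, 0.1, 0.9]
opening: 0.007
```

Call:
step_arm --motion '[[[0, 0, 0, -1, -0.2, 0, 0], [0, 0, 0, -2, -0.3, 0, 0], [0, 0, 0, -3, -0.5, 0, 0], [0, 0, 0, -4, -0.6, 0, 0]]]'

```text
time_s: 11.7
position: [0.5222, -0.0167, 0.2108]
tcp_rot: [[0.0, 0.989, 0.15], [-0.0, 0.15, -0.989], [-1.0, 0.0, 0.0]]
force: [1.7, -0.5, 1.7]
opening: 0.007
```

Call:
step_arm --motion '[[[0, 0, 0, -1, -0.2, 0, 0], [0, 0, 0, -2, -0.3, 0, 0]]]'

```text
time_s: 11.87
position: [0.5201, -0.017, 0.2108]
tcp_rot: [[0.0, 0.989, 0.15], [-0.0, 0.15, -0.989], [-1.0, 0.0, 0.0]]
force: [1.3, -0.9, 1.5]
opening: 0.007
```

Call:
step_arm --motion '[[[0, 0, 0, -1, -0.2, 0, 0], [0, 0, 0, -2, -0.3, 0, 0]]]'

```text
time_s: 12.03
position: [0.5181, -0.0173, 0.2108]
tcp_rot: [[0.0, 0.989, 0.15], [-0.0, 0.15, -0.989], [-1.0, 0.0, 0.0]]
force: [1.7, 0.2, 1.3]
opening: 0.002
```

Call:
step_arm --motion '[[[0, 0, 0, -1, -0.2, 0, 0], [0, 0, 0, -2, -0.3, 0, 0]]]'

```text
time_s: 12.2
position: [0.5172, -0.0175, 0.2108]
tcp_rot: [[0.004, 0.989, 0.149], [0.0, 0.149, -0.989], [-1.0, 0.004, 0.0]]
force: [6.8, 4.5, -2.5]
opening: 0.005
```

Call:
step_arm --motion '[[[0, 0, 0, -1, -0.2, 0, 0], [0, 0, 0, -2, -0.3, 0, 0]]]'

```text
time_s: 12.37
position: [0.5164, -0.0176, 0.2109]
tcp_rot: [[0.008, 0.989, 0.148], [0.0, 0.148, -0.989], [-1.0, 0.008, 0.001]]
force: [10.3, 7.0, -4.5]
opening: 0.007
```

```bash
python3 look.py 10
```

```text
top orange 195 s med 0.6322 10-90 0.6290 0.6358 y [-0.005  0.11 ]
side orange 222 s med 0.6341 10-90 0.6312 0.6380 y [-0.003  0.115]
12.4667 [ 0.51649287 -0.01752745  0.2109134 ] s 0.5080825403930366 [ 8.45306972  5.34974598 -4.07457463]
```

The stop is reached: force rose, and the tip position puts the tray at about 139.5 mm. I'll ease off inward and lift clear.

Call:
step_arm --motion '[[[0, 0, 0, 0, 0, 0, 0], [0, 0, 0, 4, 0.6, 0, 0], [0, 0, 0, 9, 1.4, 0, 0], [0, 0, 0, 14, 2.1, 0, 0], [0, 0, 0, 14, 2.1, 0, 0], [0, 0, 0, 14, 2.1, 25, 0], [0, 0, 0, 14, 2.1, 60, 0], [0, 0, 0, 14, 2.1, 95, 0], [0, 0, 0, 14, 2.1, 120, 0], [0, 0, 0, -20, -40, 125, 0], [0, 0, 0, -50, -75, 130, 0], [0, 0, 0, -80, -110, 130, 0]]]'

```text
time_s: 13.47
position: [0.4472, -0.1116, 0.3411]
tcp_rot: [[0.001, 0.988, 0.153], [-0.001, 0.153, -0.988], [-1.0, 0.001, 0.001]]
force: [0.6, -0.3, -1.1]
opening: 0.009
```

Call:
step_arm --motion '[[[0, 0, 0, 0, -40, 0, 0], [0, 0, 0, 0, -80, 0, 0], [0, 0, 0, 0, -120, 0, 0], [0, 0, 0, 0, -160, 0, 0], [0, 0, 0, 0, -160, 0, 0], [0, 0, 0, 0, -160, 0, 0]]]'

```text
time_s: 13.97
position: [0.4477, -0.2736, 0.3399]
tcp_rot: [[-0.0, 0.989, 0.146], [0.0, 0.146, -0.989], [-1.0, -0.0, -0.0]]
force: [-0.5, 0.5, -0.6]
opening: 0.004
```

```bash
python3 look.py 11; python3 - <<'E'
from h import *
for n in('top','side'):
    c=load(f'pics/{n}11.npz');W=pts(c)
    h=cv2.cvtColor(np.ascontiguousarray(c['frame']),cv2.COLOR_RGB2HSV)
    m=((h[...,0]>18)&(h[...,0]<32)&(h[...,1]>90)&(h[...,2]>90))&(W[...,2]>.045)&(W[...,2]<.056)&(W[...,0]<.72)&(W[...,0]>.5)
    P=W[m]
    if len(P):
        (x,y),r=cv2.minEnclosingCircle(P[:,:2].astype(np.float32))
        print(n,'cheese',len(P),x,y,r,'z',np.median(P[:,2]),'s,y',x*.9888+y*.1498,-x*.1498+y*.9888)
E
```

```text
top orange 196 s med 0.6320 10-90 0.6290 0.6357 y [-0.005  0.111]
top blue 163 s med 0.4931 10-90 0.4900 0.4960 y [-0.152 -0.04 ]
side orange 192 s med 0.6347 10-90 0.6317 0.6382 y [-0.005  0.115]
14.0667 [ 0.44747704 -0.27063521  0.33961789] s 0.40192414580486424 [ 0.32105817  0.15846677 -0.6369115 ]
top cheese 1076 0.6325740218162537 -0.002689771354198456 0.0440455786883831 z 0.050185918156116005 s,y 0.6250862650230526 -0.09741923438310622
side cheese 839 0.635887622833252 0.000871978874783963 0.04555025324225426 z 0.049132197265047584 s,y 0.6288963038929621 -0.09439375318903476
```

View pics/top11.png

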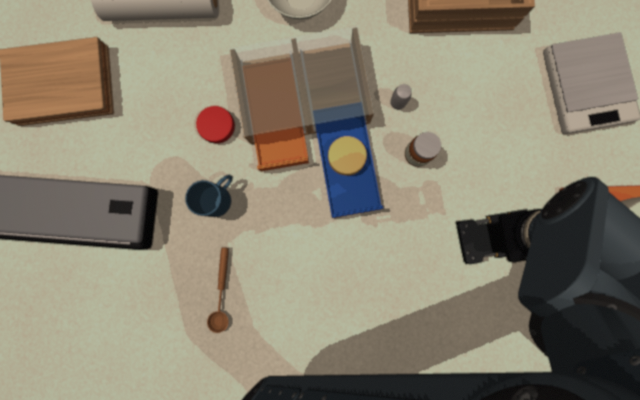

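View pics/side11.png

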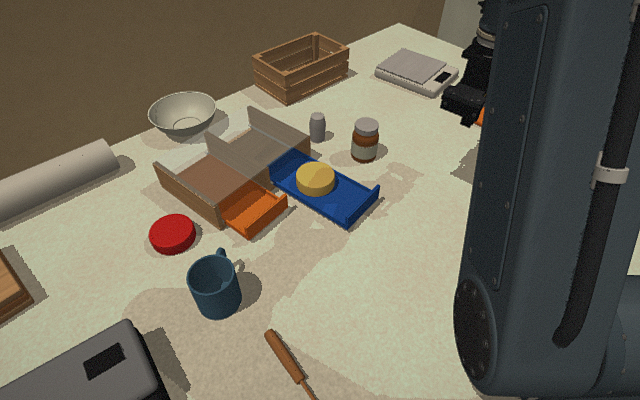

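Top view: the blue lip is out at (357,213) with the cheese on the tray at (348,155). The orange lip is home at (282,165), and the bystanders look unmoved. The lips are 139 mm apart (expected 140), and the cheese is about 8 mm from blue_rest with its top at 50 mm. I'm handing in.

```bash
python3 -c "
from rig import bot
print(bot.hand_in())"
```

```text
the job is handed in; nothing more can be done
None
```

I pushed the orange tray home against its stop with closed fingertips. I then hooked the fingertips behind the blue tray's lip, drew it gently to its stop, eased off inward, lifted clear and handed in at about 14 s. `hand_in()` gives no verdict, so the result below rests on my own checks.

- **Trays:** The force rose clearly at both stops, to about 8 N pushing in and about 12 N drawing out, against roughly 2 N while sliding. At the end the lips stood 139 mm apart in the top view. The full stroke is 140 mm, so orange is home and blue fully out, to within about 2 mm.
- **Cheese:** It stands upright on the blue tray with its top at 50 mm. It is about 8 mm from `blue_rest` along the slide and 2 mm across, against an allowance of 25 mm each way. The two cameras differed by about 4 mm on its position. I never brought the fingers near it.
- **Bystanders:** The mug, jar, shaker, wrapped cheese and spoon look unmoved in the before and after pictures, but I did not measure their positions.
- **One disagreement:** My early estimate of the cabinet's front edge put the orange lip 61 mm in front of it at home, where 65 mm was expected. I trusted the force at the stop and the lip spacing instead.

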